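Sweep the bottle cap home with the spoon handle

ROBOT

A 6-joint arm with a two-finger parallel gripper is mounted at the origin on the work surface. World frame = base frame: x ahead of the robot, y to its left, z up, the work surface at z = 0. Lengths are in m, angles in degrees, forces in N, time in s.
With the tool pointing down it reaches from about 0.25 to 0.8 m from the base axis. Payload 8.5 kg.
Tool frame: the origin (TCP) lies between the finger pads; the fingertips stand 22 mm ahead of it and the grasp point (between the pads) lies 3 mm ahead of it (tips_ahead is the distance from the TCP to the fingertips, in m); z points along the fingers, y is the line along which they close (so a half turn about z gives the same grasp; the last joint's range is limited). The gripper opens to 85 mm and grips with 20 to 120 N. Pads are 22 mm wide; open, the fingers measure 114 mm over their backs; the gripper's body (76 mm by 85 mm) begins 54 mm behind the grasp point. The pads swing forward as they close: fully open they stand 13 mm farther back than shut.
Start: joints at [66.349, 13.648, -0.773, 75.585, 0, 90], TCP at [0.211, 0.481, 0.253] pointing down, gripper open.
Joint ranges: [-152.45, 152.45], [-59.26, 108.67], [-65.41, 83.53], [-104.44, 129.93], [-82.83, 76.93], [-180, 180]. Speed limits (degrees/s): [127.2, 127.2, 159.86, 180, 180, 180].

INTERFACE

Orientations are given as a 3x3 rotation matrix whose columns are the frame's x, y, z axes.
In Python, from rig import observe, get_image, get_calibration, finish_job, recognise, cut_out, mark_of, tips_ahead gives the robot as it stands.
- The arm moves only by the tool step_arm, never from a script. Its argument "steps" is a list of rows, each a list of 3 entries, a list of its own where there are three numbers: the shift along the tool's x, y, z scaled (see below), then the turn, a rotation vector about the tool's x, y, z scaled (see below), then the finger opening in mm, from 0 to 85.4. A call has exactly 5 rows; each row shifts and turns the commanded pose from where the row before left it, along the tool's axes as they then stand; what a row does not reach is not made up. The controller multiplies each number of a shift by 0.03 m and each number of a turn by 0.5 rad. A row lasts 1/8 s, in which the tool goes at most 62.5 mm and 10.7 degrees, less where a joint would pass 70% of its speed; a pose out of reach is approached as far as the arm can. A call with a number of a shift or a turn outside -1 to 1 is refused whole. A call with a gripper value outside its range is refused whole. The fingers move at their own pace and stop on an object; "newtons" is the grip in N (left out, the last holds). Time passes only in rows, so rows that do not move let the fingers close, or fill a call up. It gives the time, the measured TCP pose, the force, the opening and the grip force at its end, in the units of the state.
- observe(): the state, without advancing time (a new reading comes with each control period).
- get_image(name): name is "scene" or "top" or "wrist"; returns (picture, depth): 400x640x3 uint8, red, green, blue; 400x640 float32, m along the optical axis (not along the pixel's ray), 0 where there is no reading.
- get_calibration(name): a dict with "fov_y" (degrees; the focal length in pixels is half the picture's height over the tangent of half this angle, whatever the lens; pixels are square), "cx", "cy" (the principal point, pixels), "R" (3x3) and "t" (3): a world point X has camera coordinates R X + t. Camera axes: x right, y down, z forward; pixel columns grow to the right and rows downward; lengths in m; the calibration is good to about 2 mm. A picture is of the moment at which its call begins: read the wrist's pose just before it. get_calibration takes no time and is no camera call; for the wrist camera it gives the pose at the moment of the call.
- finish_job(): hands the job in; it is judged then, once.
Trained networks look in the newest picture that a camera, given by its name, has taken for a name from the list of things; names that differ only in an ending like _2 or _b are one class to them, and where a whole thing is asked for, a point or a joint stands for the part that bears it (a point fixed in the world has none). Each returns a list of dicts, best first, with "conf" (0 to 1); they miss things now and then, are a little off and sometimes report something else, mostly with a low value. They report only what shows in the picture. A call takes as long as a camera call. They do not tell look-alikes from the thing itself.
- recognise(camera, name): "point" ([column, row] as shares, 0 to 1, of the picture: columns of its width, rows of its height, amid what is visible of it).
- cut_out(camera, name): "pixels" (400x640 bool, what is visible of it) and "point" ([column, row] as shares, 0 to 1, of the picture: columns of its width, rows of its height, amid what is visible of it).
- mark_of(camera, name): "point" ([column, row] as shares, 0 to 1, of the picture: columns of its width, rows of its height: a listed point, or the origin of a listed thing).
The state is a dict: "time": time; "q": joint angles; "qvel": joint speeds; "effort": joint torques, N m; "tcp_pos": TCP position; "tool_rot": TCP orientation; "wrist_force": force on the tool from outside, world axes, zero at the start; "ft_torque": the same for the moment, N m; "width": opening from 0.0 (shut) to 1.0 (fully open); "grip_force": force on a finger pad.
Only numpy, scipy, OpenCV 4.12 (cv2) and the standard library are available. Lean on these libraries where they do the work, as an engineer would, in place of code of your own. Each camera call takes 0.05 s, during which the arm holds its last target. There are 200 camera calls.

TASK

Lift the spoon out of its stand and use the end of its handle as a stylus: set it down in the groove at the raised end of the sloping top tier, and guide it slowly (well under 10 cm per second) along the groove, keeping it in the groove all the way, so that it sweeps the cap lying on that tier down flat against the stop at the low end. Then put the spoon back in its stand, bowl up, and let go. Move the cap only with the spoon, and do not disturb the glass bottle or the jar.

Things in the scene. Friction and masses are not known exactly. Their poses are not given: they have to be found in the camera images.
- tiers: Fixed grey plastic three-level tier set, 260 x 100 mm, 165 mm tall; only its open, sloping top tier is used (caps and rings on the two below). Origin: middle of the top tier's running surface, 120 mm above the table. x runs down the slope (0.2 rad below level), y across, z square to the surface. Two ledges at z = 0 with a straight groove between; side walls at y = +-38 to 43 mm, tops at z = 18.
- groove_top (a point): Point on the groove's floor near its raised end, at (-105, 0, -14) mm in the tiers' frame, clear of the cap: set the stylus down here. The groove is 24 mm wide (y = -12 to 12), 14 mm deep below the ledges, and runs straight along the tiers' x from x = -130 (open, raised end) to the stop.
- groove_low (a point): Point on the groove's floor at (51, 0, -14) mm in the tiers' frame: the handle's middle is about here when the cap it pushes meets the stop. The stop is a rigid wall across the low end, inner face at x = 124 mm, top at z = 30 mm in the tiers' frame.
- cap: Loose white plastic cap, a disc of diameter 66 mm (widest at its foot), 24 mm tall, 40 to 85 g, lying flat across the groove on both ledges of the top tier, part way down; friction keeps it there until pushed. Origin: centre of its underside; z is its axis. Against the stop its origin is at x = 91 mm in the tiers' frame.
- spoon: Loose dark hard silicone spoon, 160 mm long, 50 g, upright in its stand, bowl up. Origin: middle of the handle's flat end (the stylus tip); z runs up to the bowl. Handle: 12 mm square bar (sides along x, y) to z = 120; then a neck and round bowl (z = 126 to 160), 34 mm wide in y, 9 mm thick in x. Grip across x, middle of the pads at about z = 105 mm.
- holder: Fixed white spoon stand: base plate 100 x 100 x 8 mm with a square open-topped socket in its middle, 44 mm outside, 32 mm inside, rim at z = 55 mm, floor at z = 8 mm. Origin: centre of the underside, on the table; z up, x and y along the socket's sides. The spoon's handle stands loosely in it and leans a little when let go.
- glass_bottle: Loose closed glass bottle standing on the table, diameter 60 mm, 155 mm tall. Origin: centre of its underside. A bystander.
- jar: Loose glass jar with a steel lid standing on the table, diameter 68 mm, 80 mm tall. Origin: centre of its underside. A bystander.
Things that resemble listed ones, but are neither listed nor needed, are in the scene too. Of the things that look like the spoon, the smallest one is meant. Leave any brown look-alike of the holder alone.

How it is judged:
By the outcome, as a careful person would: the job done as asked, in the order asked, and still so for the second after the job is handed in, with the robot touching nothing.
It also fails if it takes over 72 s, if anything falls off the work surface, if the arm or the gripper's body presses on something with over 40 N, if the wrist force passes 120 N, or if a joint passes its speed limit or range.

## Working session

There is one attempt and no reset: what is moved stays moved. The work goes in short steps, Python scripts to look and compute and a tool call to move; the robot and the scene stay as the last step left them, time stands still between calls to the robot, and variables do not carry over. Pictures are saved under pics/ and viewed, at most 10 in all, crops included, and the job is handed in when it is done.

Besides the shell and the picture viewer there is one more tool, called after "Request:" in YAML: its name, and indented under it one key for each argument. step_arm: Moves the arm, as the interface text tells. Its arguments: {"type":"object","properties":{"steps":{"type":"array"},"newtons":{"type":"number"}},"required":["steps"]}

```bash
mkdir -p pics; ls; cat > h.py <<'E'
import numpy as np, cv2
from rig import *
np.set_printoptions(precision=4,suppress=True)
def grab(n):
    c=get_calibration(n); im,d=get_image(n); return im,d,c
def cloud(d,c):
    f=200/np.tan(np.radians(c["fov_y"])/2)
    v,u=np.mgrid[0:400,0:640]
    P=np.stack([(u-c["cx"])/f*d,(v-c["cy"])/f*d,d],-1)
    return (P-np.array(c["t"]))@np.array(c["R"])
def save(n,im): cv2.imwrite("pics/"+n+".png",im[:,:,::-1])
E
python3 - <<'E'
from h import *
print(observe())
for n in ("scene","top"):
    im,d,c=grab(n); W=cloud(d,c); save(n,im); np.savez(n,W=W,im=im,d=d); print(n,c)
    for k in ("spoon","holder","tiers","cap","glass_bottle","jar"):
        for r in cut_out(n,k):
            m=r["pixels"]&(d>0); P=W[m]
            print(k,round(r["conf"],2),np.array(r["point"])*[640,400],m.sum(),np.median(P,0) if len(P) else "", np.percentile(P,[2,98],axis=0).T.tolist() if 0 else (P.min(0),P.max(0)) if len(P) else "")
E
```

```text
pics
{'time': 0.0, 'q': array([66.3479, 13.6811, -0.8171, 75.5842,  0.0022, 89.9992]), 'qvel': array([-0.0653,  0.0428,  0.0474,  0.1032, -0.0706,  0.043 ]), 'effort': array([ -0.0016, -53.8776,  34.6434,   0.0184,  -0.    ,  -0.    ]), 'tcp_pos': array([0.2105, 0.4806, 0.2527]), 'tool_rot': array([[-0.916 ,  0.4012, -0.0006],
       [ 0.4012,  0.916 , -0.0013],
       [ 0.    , -0.0014, -1.    ]]), 'wrist_force': array([-0.4735, -0.7586, -0.5041]), 'ft_torque': array([-0.    ,  0.0127, -0.0118]), 'grip_force': 0.0, 'width': 1.0003078685241973}
scene {'fov_y': 52.03112102063035, 'cx': 317.9038167524541, 'cy': 195.70026805080929, 'R': array([[-0.7432,  0.669 ,  0.0112],
       [ 0.5465,  0.6166, -0.5667],
       [-0.386 , -0.4151, -0.8238]]), 't': array([ 0.5351, -0.1495,  1.0446])}
spoon 0.93 [311.296 178.48 ] 440 [ 0.5704 -0.1928  0.1236] (array([ 0.4713, -0.3114, -0.0025]), array([ 0.582 , -0.1789,  0.1698]))
spoon 0.91 [346.176 138.4  ] 768 [ 0.4615 -0.2031  0.15  ] (array([ 0.4378, -0.2163,  0.0043]), array([ 0.478 , -0.199 ,  0.2243]))
spoon 0.72 [248.704 185.68 ] 843 [ 0.6868 -
[... 1709 characters left out ...]
252 , -0.0036]), array([ 0.6212, -0.1425,  0.1682]))
holder 0.82 [400.32 284.68] 2046 [ 0.3524 -0.3102  0.0082] (array([ 0.296 , -0.3683, -0.0039]), array([ 0.4044, -0.2574,  0.0589]))
tiers 0.97 [219.2  200.32] 7118 [0.5375 0.0879 0.1134] (array([ 0.3985,  0.0232, -0.0086]), array([0.712 , 0.2281, 0.1655]))
cap 0.59 [206.016 190.6  ] 958 [0.5482 0.0942 0.1424] (array([0.5134, 0.0629, 0.0972]), array([0.5851, 0.1353, 0.1523]))
glass_bottle 0.91 [316.928  88.52 ] 903 [ 0.7602 -0.1231  0.104 ] (array([ 0.7425, -0.1516, -0.0024]), array([ 0.8299, -0.0853,  0.1584]))
jar 0.96 [464.512 243.8  ] 1038 [ 0.4413 -0.436   0.0785] (array([ 0.4008, -0.4937, -0.0049]), array([ 0.4735, -0.4118,  0.0853]))
```

```bash
python3 - <<'E'
from h import *
a=np.load("scene.npz")["im"]; b=np.load("top.npz")["im"]
save("scene_a",a)
c=cv2.resize(a[60:260,200:460],(780,600),interpolation=cv2.INTER_CUBIC); save("crop",c)
E
```

```text
(no output)
```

View pics/scene.png

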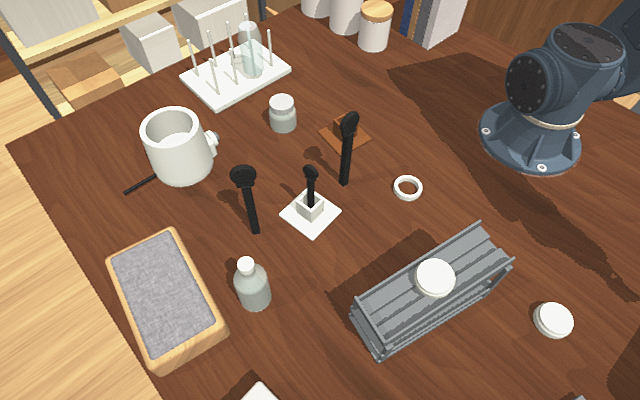

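View pics/top.png

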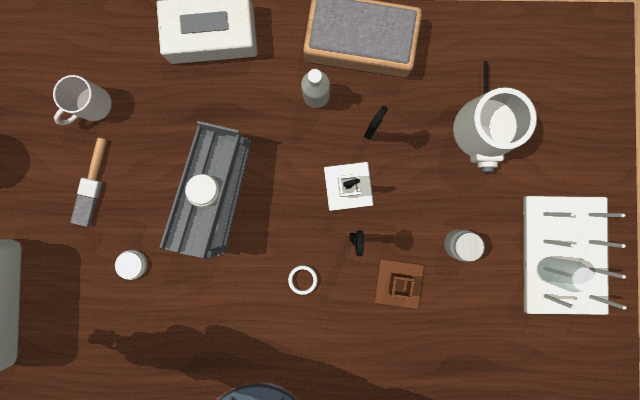

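View pics/crop.png

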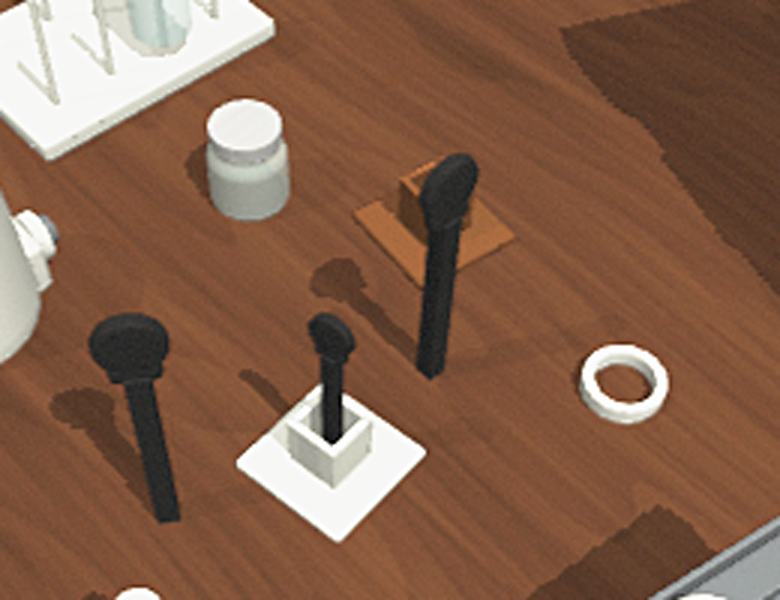

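The spoon-like things are at scene (311,185) in the white stand (the smallest, 160 mm), (245,195) free-standing (~220 mm) and (347,145) free-standing (~220 mm). The crop confirms the one in the white stand is the spoon I want. The brown stand at (345,135) is a look-alike, and so are the ring at (408,187) and the cap on the table at (554,320). The real cap is on the tier at (435,277).

```bash
python3 - <<'E'
from h import *
S=np.load("scene.npz");T=np.load("top.npz")
for n,D in(("scene",S),("top",T)):
    W=D["W"].reshape(-1,3)[D["d"].ravel()>0]
    # tier pts : ledge band
    m=(W[:,0]>.38)&(W[:,0]<.72)&(W[:,1]>0)&(W[:,1]<.19)&(W[:,2]>.08)&(W[:,2]<.175)
    P=W[m]
    best=None;rng=np.random.default_rng(0)
    # plane with slope .2: RANSAC on ledges
    for i in range(3000):
        a,b,c=P[rng.choice(len(P),3)]
        nn=np.cross(b-a,c-a);l=np.linalg.norm(nn)
        if l<1e-5: continue
        nn/=l; nn*=np.sign(nn[2])
        if abs(nn[2]-np.cos(.2))>.008: continue
        k=abs((P-a)@nn)<.0015
        if best is None or k.sum()>best[0]: best=(k.sum(),nn,k)
    k=best[2];cen=P[k].mean(0);nn=np.linalg.svd(P[k]-cen,full_matrices=False)[2][2];nn*=np.sign(nn[2])
    x=np.array([0,0,-1.]);x-=nn*(x@nn);x/=np.linalg.norm(x);y=np.cross(nn,x)
    print(n,best[0],"n",nn,"x",x,"yaw",np.degrees(np.arctan2(x[1],x[0])),"ang",np.arccos(nn[2]),"height of plane",cen)
    # refine yaw with the outline of side walls: pts at plane height +18mm
    L=(P-cen)@np.c_[x,y,nn]
    for lo,hi in((-.003,.003),(.014,.020),(.026,.034),(-.018,-.010)):
        q=L[(L[:,2]>lo)&(L[:,2]<hi)]
        print(lo,len(q),np.percentile(q[:,0],[1,50,99]),np.percentile(q[:,1],[1,50,99]))
    # stop: x
    q=L[(L[:,2]>.014)&(L[:,2]<.02)];print(np.histogram(q[:,1],np.arange(-.07,.07,.005)))
    # spoon bowl
    m=(W[:,0]>.53)&(W[:,0]<.6)&(W[:,1]>-.225)&(W[:,1]<-.16)
    for lo,hi in((.138,.18),(.065,.12)):
        q=W[m&(W[:,2]>lo)&(W[:,2]<hi)];cc=q.mean(0);w,v=np.linalg.eigh(np.cov((q-cc)[:,:2].T))
        print("spoon",len(q),cc,q.max(0),q.min(0),"major yaw",np.degrees(np.arctan2(v[1,1],v[0,1])),np.sqrt(w))
    q=W[m&(W[:,2]>.05)&(W[:,2]<.06)];print("rim",q.min(0),q.max(0),q.mean(0))
E
```

```text
scene 3013 n [ 0.1938 -0.0456  0.98  ] x [ 0.954  -0.2242 -0.1991] yaw -13.228025831715469 ang 0.20041061534305232 height of plane [0.5496 0.1009 0.1203]
-0.003 3808 [-0.1264  0.0194  0.1216] [-0.0402  0.0115  0.042 ]
0.014 1160 [-0.1248  0.0084  0.1297] [-0.0448  0.0227  0.043 ]
0.026 262 [-0.0234  0.1273  0.1311] [-0.0406  0.0013  0.0426]
-0.018 1514 [-0.1266  0.0331  0.1297] [-0.0152 -0.0022  0.0442]
(array([  0,   0,   0,   0,   9, 330, 127,  11,   6,   7,   7,   6,   7,
         9,  10,  11,  10,  16,  25,  31,   2, 315, 221,   0,   0,   0,
         0,   0]), array([-0.07 , -0.065, -0.06 , -0.055, -0.05 , -0.045, -0.04 , -0.035,
       -0.03 , -0.025, -0.02 , -0.015, -0.01 , -0.005,  0.   ,  0.005,
        0.01 ,  0.015,  0.02 ,  0.025,  0.03 ,  0.035,  0.04 ,  0.045,
        0.05 ,  0.055,  0.06 ,  0.065,  0.07 ]))
spoon 174 [ 0.5693 -0.193   0.1572] [ 0.5753 -0.1789  0.1698] [ 0.5602 -0.211   0.1381] major yaw 107.91205193797684 [0.0023 0.0088]
spoon 120 [ 0.5704 -0.1927  0.0935] [ 0.575  -0.188   0.1199] [ 0.5624 -0.2005  0.0652] major yaw 136.75619435840767 [0.0021 0.0045]
r
[... 554 characters left out ...]
 7,
         9,   3,   8,   5,   5,   6,   5,  83, 227,  34,   0,   0,   0,
         0,   0]), array([-0.07 , -0.065, -0.06 , -0.055, -0.05 , -0.045, -0.04 , -0.035,
       -0.03 , -0.025, -0.02 , -0.015, -0.01 , -0.005,  0.   ,  0.005,
        0.01 ,  0.015,  0.02 ,  0.025,  0.03 ,  0.035,  0.04 ,  0.045,
        0.05 ,  0.055,  0.06 ,  0.065,  0.07 ]))
spoon 85 [ 0.566  -0.1945  0.1634] [ 0.5745 -0.1797  0.1706] [ 0.5589 -0.2111  0.1392] major yaw 104.96059797888321 [0.0027 0.0092]
spoon 7 [ 0.561  -0.195   0.0921] [ 0.5621 -0.1901  0.1106] [ 0.5598 -0.2008  0.0661] major yaw 97.75792773857982 [0.0007 0.0042]
rim [ 0.5424 -0.2204  0.0501] [ 0.5902 -0.1729  0.0592] [ 0.5661 -0.1949  0.0544]
```

```bash
cat >> h.py <<'E'
from scipy.spatial.transform import Rotation as Ro
import json
def unit(v): v=np.array(v,float); return v/np.linalg.norm(v)
def toolR(ydir,z):
    z=unit(z); y=np.array(ydir,float); y=unit(y-z*(y@z)); return np.c_[np.cross(y,z),y,z]
def plan(p1,R1,op,vmax=.03,n=None,p0=None,R0=None):
    s=observe()
    p0=s["tcp_pos"] if p0 is None else p0; R0=Ro.from_matrix(s["tool_rot"] if R0 is None else R0)
    rv=(R0.inv()*Ro.from_matrix(R1)).as_rotvec(); p1=np.array(p1)
    if n is None:
        n=1
        while True:
            Rs=[R0*Ro.from_rotvec(rv*i/n) for i in range(n)]
            sh=[r.inv().apply((p1-p0)/n) for r in Rs]
            if np.abs(sh).max()<=.0295 and np.linalg.norm(sh,axis=1).max()<=vmax*1.4 and np.linalg.norm(rv)/n<.16: break
            n+=1
        n=-(-n//5)*5
    out=[];R=R0;p=p0.copy()
    for i in range(n):
        sh=np.round(R.inv().apply(p0+(p1-p0)*(i+1)/n-p)/.03,2)
        tu=np.round((R.inv()*R0*Ro.from_rotvec(rv*(i+1)/n)).as_rotvec()/.5,2)
        p=p+R.apply(sh*.03); R=R*Ro.from_rotvec(tu*.5)
        out.append([sh.tolist(),tu.tolist(),op])
    for i in range(0,n,5): print(json.dumps(out[i:i+5]).replace(" ",""))
    return p,R.as_matrix()
def dirv(deg): return np.array([np.cos(np.radians(deg)),np.sin(np.radians(deg)),0])
def graspR(yaw,tilt):
    t=np.radians(tilt); return toolR(dirv(yaw),-np.cos(t)*np.array([0,0,1])-np.sin(t)*dirv(yaw+90))
E
python3 - <<'E'
from h import *
import rig
try: print(tips_ahead())
except Exception as e: print(e, tips_ahead)
R=graspR(16,35); G=np.array([.567,-.193,.115])
print(R); p=G-.14*R[:,2]; print(p)
plan(p,R,85)
E
```

```text
'float' object is not callable 0.022
[[-0.2258  0.9613  0.1581]
 [ 0.7874  0.2756 -0.5514]
 [-0.5736 -0.     -0.8192]]
[ 0.5449 -0.1158  0.2297]
[[[-0.73,-0.55,0.03],[0.02,-0.05,0.07],85],[[-0.74,-0.52,0.06],[0.02,-0.04,0.07],85],[[-0.76,-0.5,0.07],[0.02,-0.05,0.06],85],[[-0.78,-0.47,0.1],[0.03,-0.04,0.07],85],[[-0.79,-0.45,0.12],[0.02,-0.05,0.07],85]]
[[[-0.8,-0.41,0.15],[0.02,-0.04,0.07],85],[[-0.81,-0.39,0.17],[0.02,-0.05,0.07],85],[[-0.81,-0.35,0.19],[0.02,-0.05,0.06],85],[[-0.83,-0.33,0.21],[0.02,-0.04,0.07],85],[[-0.83,-0.3,0.23],[0.02,-0.05,0.07],85]]
[[[-0.83,-0.26,0.26],[0.03,-0.04,0.07],85],[[-0.84,-0.23,0.28],[0.02,-0.05,0.07],85],[[-0.84,-0.2,0.3],[0.02,-0.04,0.06],85],[[-0.84,-0.17,0.32],[0.02,-0.05,0.07],85],[[-0.83,-0.14,0.34],[0.02,-0.04,0.07],85]]
[[[-0.83,-0.11,0.36],[0.02,-0.05,0.07],85],[[-0.83,-0.07,0.39],[0.02,-0.05,0.07],85],[[-0.82,-0.04,0.4],[0.03,-0.04,0.06],85],[[-0.81,-0.01,0.42],[0.02,-0.05,0.07],85],[[-0.8,0.02,0.44],[0.02,-0.04,0.07],85]]
[[[-0.78,0.05,0.45],[0.02,-0.05,0.07],85],[[-0.78,0.09,0.48],[0.02,-0.04,0.07],85],[[-0.76,0.12,0.48],[0.02,-0.05,0.06],85],[[-0.75,0.14,0.51],[0.02,-0.05,0.07],85],[[-0.72,0.18,0.52],[0.03,-0.04,0.07],85]]
```

Request:
step_arm:
  steps:
    - [[-0.73,-0.55,0.03],[0.02,-0.05,0.07],85]
    - [[-0.74,-0.52,0.06],[0.02,-0.04,0.07],85]
    - [[-0.76,-0.5,0.07],[0.02,-0.05,0.06],85]
    - [[-0.78,-0.47,0.1],[0.03,-0.04,0.07],85]
    - [[-0.79,-0.45,0.12],[0.02,-0.05,0.07],85]

```text
time: 1.32
tcp_pos: [0.2785, 0.3596, 0.2487]
tool_rot: [[-0.829, 0.555, 0.075], [0.547, 0.831, -0.104], [-0.12, -0.045, -0.992]]
wrist_force: [-0.1, 0.5, -0.1]
width: 0.992
grip_force: 0.0
```

Request:
step_arm:
  steps:
    - [[-0.8,-0.41,0.15],[0.02,-0.04,0.07],85]
    - [[-0.81,-0.39,0.17],[0.02,-0.05,0.07],85]
    - [[-0.81,-0.35,0.19],[0.02,-0.05,0.06],85]
    - [[-0.83,-0.33,0.21],[0.02,-0.04,0.07],85]
    - [[-0.83,-0.3,0.23],[0.02,-0.05,0.07],85]

```text
time: 1.95
tcp_pos: [0.3449, 0.2403, 0.244]
tool_rot: [[-0.71, 0.691, 0.133], [0.661, 0.72, -0.213], [-0.243, -0.064, -0.968]]
wrist_force: [-0.1, 0.6, 0.1]
width: 0.994
grip_force: 0.0
```

Request:
step_arm:
  steps:
    - [[-0.83,-0.26,0.26],[0.03,-0.04,0.07],85]
    - [[-0.84,-0.23,0.28],[0.02,-0.05,0.07],85]
    - [[-0.84,-0.2,0.3],[0.02,-0.04,0.06],85]
    - [[-0.84,-0.17,0.32],[0.02,-0.05,0.07],85]
    - [[-0.83,-0.14,0.34],[0.02,-0.04,0.07],85]

```text
time: 2.58
tcp_pos: [0.4115, 0.1211, 0.2392]
tool_rot: [[-0.567, 0.808, 0.162], [0.742, 0.586, -0.327], [-0.359, -0.065, -0.931]]
wrist_force: [0.2, 0.4, 0.1]
width: 0.993
grip_force: 0.0
```

```bash
python3 - <<'E'
from h import *
im,d,c=grab("wrist");W=cloud(d,c);np.savez("w1",im=im,d=d,W=W);save("w1",im)
E
```

Request:
step_arm:
  steps:
    - [[-0.83,-0.11,0.36],[0.02,-0.05,0.07],85]
    - [[-0.83,-0.07,0.39],[0.02,-0.05,0.07],85]
    - [[-0.82,-0.04,0.4],[0.03,-0.04,0.06],85]
    - [[-0.81,-0.01,0.42],[0.02,-0.05,0.07],85]
    - [[-0.8,0.02,0.44],[0.02,-0.04,0.07],85]

```text
time: 3.25
tcp_pos: [0.4782, 0.0018, 0.2344]
tool_rot: [[-0.402, 0.9, 0.17], [0.784, 0.434, -0.443], [-0.472, -0.044, -0.88]]
wrist_force: [-1.0, 1.6, -0.2]
width: 0.995
grip_force: 0.0
```

Request:
step_arm:
  steps:
    - [[-0.78,0.05,0.45],[0.02,-0.05,0.07],85]
    - [[-0.78,0.09,0.48],[0.02,-0.04,0.07],85]
    - [[-0.76,0.12,0.48],[0.02,-0.05,0.06],85]
    - [[-0.75,0.14,0.51],[0.02,-0.05,0.07],85]
    - [[-0.72,0.18,0.52],[0.03,-0.04,0.07],85]

```text
time: 3.88
tcp_pos: [0.5446, -0.1173, 0.2297]
tool_rot: [[-0.224, 0.962, 0.155], [0.788, 0.273, -0.553], [-0.574, -0.002, -0.819]]
wrist_force: [-0.2, 0.1, 0.0]
width: 0.999
grip_force: 0.0
```

```bash
python3 - <<'E'
from h import *
im,d,c=grab("wrist");W=cloud(d,c);np.savez("w2",im=im,d=d,W=W)
save("w12",cv2.resize(np.vstack([np.load("w1.npz")["im"],im]),(480,600)))
for r in cut_out("wrist","spoon"):
    m=r["pixels"]&(d>0);P=W[m];print(r["conf"],m.sum(),np.array(r["point"])*[640,400],P.min(0),P.max(0))
    for lo,hi in((.06,.085),(.085,.115),(.14,.155),(.155,.2)):
        q=P[(P[:,2]>lo)&(P[:,2]<hi)]
        if len(q)>10:
            cc=q.mean(0);w,v=np.linalg.eigh(np.cov((q-cc)[:,:2].T));print(lo,len(q),cc,np.percentile(q,[2,98],axis=0),"yaw",np.degrees(np.arctan2(v[1,1],v[0,1])),np.sqrt(w))
P=W[d>0];q=P[(P[:,2]>.051)&(P[:,2]<.058)&(abs(P[:,0]-.567)<.05)&(abs(P[:,1]+.193)<.05)]
print("rim",len(q),cv2.minAreaRect((q[:,:2]*1000).astype(np.float32)) if len(q)>5 else "")
q=P[(P[:,2]>.005)&(P[:,2]<.011)&(abs(P[:,0]-.567)<.08)&(abs(P[:,1]+.193)<.08)]
print("base",len(q),cv2.minAreaRect((q[:,:2]*1000).astype(np.float32)) if len(q)>5 else "")
E
```

```text
0.9 1441 [318.976 196.8  ] [ 0.5603 -0.4421 -0.0013] [ 0.6277 -0.1782  0.1692]
0.06 222 [ 0.5669 -0.1896  0.0727] [[ 0.5617 -0.1916  0.0603]
 [ 0.5722 -0.1879  0.0847]] yaw -164.71874180300037 [0.0005 0.0034]
0.085 322 [ 0.5667 -0.1898  0.1006] [[ 0.5613 -0.192   0.086 ]
 [ 0.5726 -0.1877  0.1142]] yaw -163.4165698053566 [0.0006 0.0035]
0.14 145 [ 0.5641 -0.1806  0.1487] [[ 0.5603 -0.1841  0.141 ]
 [ 0.5689 -0.1785  0.1547]] yaw -161.40277730001537 [0.0014 0.0027]
0.155 314 [ 0.5658 -0.1865  0.1628] [[ 0.5607 -0.1995  0.1554]
 [ 0.5716 -0.1793  0.1683]] yaw 105.44840207524146 [0.0026 0.0057]
0.88 1864 [400.384 215.6  ] [ 0.5869 -0.2439  0.0003] [ 0.6958 -0.1093  0.2438]
0.06 316 [ 0.6813 -0.2356  0.0728] [[ 0.6744 -0.2429  0.0611]
 [ 0.6943 -0.2299  0.0847]] yaw -154.29531086039526 [0.0031 0.006 ]
0.085 424 [ 0.6812 -0.2354  0.1006] [[ 0.6743 -0.2427  0.0859]
 [ 0.6937 -0.23    0.1146]] yaw -153.69597524143322 [0.003  0.0058]
0.14 36 [ 0.6795 -0.2348  0.1413] [[ 0.6745 -0.2419  0.1401]
 [ 0.6874 -0.2298  0.1432]] yaw 50.77232223259121 [0.0017 0.0053]
0.87 7765 [175.488 246.6  ] [ 0.2297 -0.7986 -0.0018] [ 0.4787 -0.1983  0.2215]
0.06 426 [ 0.457  -0.202   0.0726] [[ 0.4482 -0.2116  0.0604]
 [ 0.4642 -0.1994  0.0845]] yaw 88.14190159804969 [0.0052 0.0135]
0.085 623 [ 0.457  -0.2013  0.1005] [[ 0.448  -0.2107  0.0855]
 [ 0.4642 -0.1994  0.1145]] yaw 166.10015239267216 [0.0021 0.0053]
0.14 429 [ 0.4571 -0.2015  0.1477] [[ 0.4482 -0.2119  0.1405]
 [ 0.4641 -0.1993  0.1546]] yaw 162.65104336306487 [0.0024 0.0053]
0.155 2914 [ 0.4562 -0.2025  0.1824] [[ 0.4364 -0.2056  0.1568]
 [ 0.4758 -0.1998  0.1994]] yaw 178.64486859236192 [0.0014 0.0105]
rim 777 ((568.6218872070312, -196.62109375), (43.979949951171875, 45.61709213256836), 7.894023418426514)
base 4527 ((568.5945434570312, -196.55508422851562), (99.59062957763672, 100.41661834716797), 7.8675217628479)
```

View pics/w12.png

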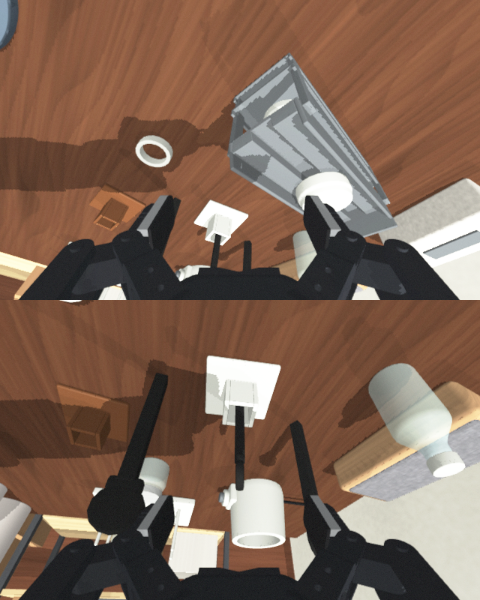

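The upper half of the picture (w1) shows the tiers with the cap around (322,190). The lower half (w2) shows the spoon at (239,440) centred between the fingers, above the white stand at (242,390). Its base and rim fits match the given sizes.

```bash
python3 - <<'E'
from h import *
R=graspR(16.5,35); G=np.array([.5684,-.1955,.113])
plan(G-.003*R[:,2],R,85,vmax=.012)
D=np.load("w1.npz");W=D["W"][D["d"]>0]
m=(W[:,0]>.38)&(W[:,0]<.72)&(W[:,1]>0)&(W[:,1]<.19)&(W[:,2]>.08)&(W[:,2]<.175);P=W[m]
n=np.array([.1935,-.0463,.98]);x=np.array([0,0,-1.]);x-=n*(x@n);x/=np.linalg.norm(x);y=np.cross(n,x)
c=np.array([.5496,.1009,.1203]);L=(P-c)@np.c_[x,y,n]
q=L[abs(L[:,2])<.008];q=q[abs(q[:,2]-np.median(q[:,2]))<.003]
print("plane",np.linalg.lstsq(np.c_[q[:,:2],np.ones(len(q))],q[:,2],rcond=None)[0],len(q))
for s in(-1,1):
    q=L[(L[:,2]>.015)&(L[:,2]<.020)&(abs(L[:,1]-s*.0405)<.008)&(L[:,0]<.1)]
    if len(q)>5: print("wall",s,len(q),np.polyfit(q[:,0],q[:,1],1),np.percentile(q[:,1],[2,98]),np.percentile(q[:,0],[0,2,98]))
q=L[(L[:,2]>-.016)&(L[:,2]<-.011)&(abs(L[:,1])<.02)&(L[:,0]<.1)]
print("floor",len(q),q.min(0),q.max(0))
for lo in np.arange(-.12,.12,.03):
    k=q[(q[:,0]>lo)&(q[:,0]<lo+.03)]
    if len(k)>3: print(lo,len(k),np.percentile(k[:,1],[1,99]))
q=L[(L[:,2]>.022)&(L[:,2]<.026)&(abs(L[:,1])<.036)&(L[:,0]<.09)];print("cap top",len(q),cv2.minEnclosingCircle((q[:,:2]*1000).astype(np.float32)))
q=L[(L[:,2]>.027)&(L[:,2]<.033)&(L[:,0]>.1)];print("stop",len(q),np.percentile(q,[2,98],axis=0) if len(q) else"")
# outer extents in scene
for nm in("scene","top"):
    D=np.load(nm+".npz");W=D["W"][D["d"]>0];L=(W-c)@np.c_[x,y,n]
    for s in(-1,1):
        q=L[(L[:,2]>.0155)&(L[:,2]<.0195)&(abs(L[:,1]-s*.0405)<.009)&(abs(L[:,0])<.1)]
        print(nm,s,len(q),np.polyfit(q[:,0],q[:,1],1))
    q=L[(L[:,2]>.028)&(L[:,2]<.033)&(L[:,0]>.1)&(abs(L[:,1])<.05)];print("stop",len(q),np.percentile(q,[2,98],axis=0))
    q=L[(L[:,2]>.022)&(L[:,2]<.026)&(abs(L[:,1])<.036)&(L[:,0]<.09)];print("cap top",len(q),cv2.minEnclosingCircle((q[:,:2]*1000).astype(np.float32)))
E
```

```text
[[[0.0,0.01,0.46],[-0.0,0.0,-0.0],85],[[0.0,0.0,0.47],[-0.0,0.0,-0.0],85],[[0.0,0.01,0.46],[-0.01,0.0,-0.01],85],[[0.0,-0.0,0.46],[0.0,0.0,0.0],85],[[0.01,0.0,0.46],[0.0,0.0,0.0],85]]
[[[-0.0,0.01,0.47],[-0.0,0.0,-0.0],85],[[-0.0,-0.0,0.46],[-0.0,0.0,-0.0],85],[[-0.0,0.0,0.46],[-0.0,0.0,-0.01],85],[[0.0,0.01,0.47],[-0.01,0.0,0.0],85],[[0.0,-0.0,0.46],[0.0,0.0,0.0],85]]
plane [ 0.003  -0.0041 -0.0003] 7386
wall -1 677 [ 0.0214 -0.04  ] [-0.045  -0.0386] [-0.1271 -0.1259  0.0071]
wall 1 1118 [0.0198 0.0403] [0.0359 0.0434] [-0.1297 -0.1276  0.0904]
floor 2428 [-0.129  -0.0197 -0.016 ] [ 0.0996  0.0199 -0.011 ]
-0.12 726 [-0.0153  0.0043]
-0.09 585 [-0.0145  0.0046]
-0.06 468 [-0.0139  0.0051]
-0.03 265 [-0.0135  0.0057]
0.09 5 [0.0054 0.008 ]
cap top 962 ((-1.845976710319519, -2.396104097366333), 29.815587997436523)
stop 199 [[ 0.1243 -0.0027  0.027 ]
 [ 0.131   0.0437  0.0302]]
scene -1 324 [ 0.0181 -0.0412]
scene 1 368 [0.0193 0.0394]
stop 201 [[ 0.1246 -0.0393  0.0282]
 [ 0.131   0.0421  0.0322]]
cap top 945 ((-1.5884510278701782, -3.7213335037231445), 29.89667320251465)
top -1 240 [ 0.0176 -0.041 ]
top 1 212 [0.0193 0.0392]
stop 266 [[ 0.1245 -0.0366  0.0281]
 [ 0.4168  0.049   0.0326]]
cap top 568 ((-2.6944339275360107, -4.141816139221191), 29.990732192993164)
```

Request:
step_arm:
  steps:
    - [[0,0.01,0.46],[0,0,0],85]
    - [[0,0,0.47],[0,0,0],85]
    - [[0,0.01,0.46],[-0.01,0,-0.01],85]
    - [[0,0,0.46],[0,0,0],85]
    - [[0.01,0,0.46],[0,0,0],85]

```text
time: 4.6
tcp_pos: [0.5556, -0.1536, 0.1724]
tool_rot: [[-0.231, 0.96, 0.161], [0.786, 0.282, -0.55], [-0.573, -0.001, -0.82]]
wrist_force: [-0.4, 0.1, 0.2]
width: 0.994
grip_force: 0.0
```

Request:
step_arm:
  steps:
    - [[0,0.01,0.47],[0,0,0],85]
    - [[0,0,0.46],[0,0,0],85]
    - [[0,0,0.46],[0,0,-0.01],85]
    - [[0,0.01,0.47],[-0.01,0,0],85]
    - [[0,0,0.46],[0,0,0],85]

```text
time: 5.22
tcp_pos: [0.5677, -0.1917, 0.1153]
tool_rot: [[-0.236, 0.958, 0.166], [0.785, 0.288, -0.548], [-0.573, 0.0, -0.82]]
wrist_force: [-0.3, 0.6, 0.4]
width: 0.993
grip_force: 0.0
```

Request:
step_arm:
  steps:
    - [[0,0,0],[0,0,0],40]
    - [[0,0,0],[0,0,0],20]
    - [[0,0,0],[0,0,0],8]
    - [[0,0,0],[0,0,0],4]
    - [[0,0,0],[0,0,0],4]
  newtons: 50

```text
time: 5.85
tcp_pos: [0.5685, -0.1914, 0.1161]
tool_rot: [[-0.236, 0.957, 0.167], [0.785, 0.289, -0.548], [-0.573, 0.002, -0.819]]
wrist_force: [0.2, 0.4, 2.0]
width: 0.132
grip_force: 49.6
```

Request:
step_arm:
  steps:
    - [[-0.17,0,-0.25],[0,0,0],4]
    - [[-0.34,0,-0.49],[0,0,0],4]
    - [[-0.34,0,-0.49],[0,0,0],4]
    - [[-0.34,0,-0.49],[0,0,0],4]
    - [[-0.34,0,-0.49],[0,0,0],4]

```text
time: 6.48
tcp_pos: [0.5678, -0.1912, 0.1974]
tool_rot: [[-0.236, 0.958, 0.166], [0.785, 0.288, -0.548], [-0.573, 0.001, -0.82]]
wrist_force: [0.0, 0.5, -0.1]
width: 0.132
grip_force: 49.4
```

Request:
step_arm:
  steps:
    - [[-0.34,0,-0.49],[0,0,0],4]
    - [[-0.34,0,-0.49],[0,0,0],4]
    - [[-0.34,0,-0.49],[0,0,0],4]
    - [[-0.17,0,-0.25],[0,0,0],4]
    - [[0,0,0],[0,0,0],4]

```text
time: 7.1
tcp_pos: [0.568, -0.1909, 0.2597]
tool_rot: [[-0.235, 0.958, 0.167], [0.785, 0.288, -0.548], [-0.573, 0.002, -0.819]]
wrist_force: [-0.5, -0.1, -1.1]
width: 0.13
grip_force: 49.4
```

```bash
python3 - <<'E'
from h import *
s=observe();p=s["tcp_pos"];R=s["tool_rot"];print(p,s["q"],s["width"])
im,d,c=grab("wrist");W=cloud(d,c);save("w3",im);np.savez("w3",im=im,d=d,W=W)
G=p+.003*R[:,2]
P=W[d>0];q=P[(np.linalg.norm(P[:,:2]-G[:2],axis=1)<.025)&(P[:,2]>G[2]-.125)&(P[:,2]<G[2]-.02)]
print(len(q),"G",G,"spoon low",q.min(0))
dk=q
for lo in np.arange(-.12,-.02,.02):
    k=q[(q[:,2]-G[2]>lo)&(q[:,2]-G[2]<lo+.02)]
    if len(k)>5:
        cc=k.mean(0);w,v=np.linalg.eigh(np.cov((k-cc)[:,:2].T));print(lo,len(k),cc-G,np.degrees(np.arctan2(v[1,1],v[0,1])),np.sqrt(w))
E
```

```text
[ 0.568  -0.1909  0.2597] [ -3.8149  11.3531 -11.1498  53.594  -32.4232  65.3978] 0.12967527963362033
2327 G [ 0.5685 -0.1926  0.2572] spoon low [ 0.5621 -0.1923  0.1525]
-0.12 81 [-0.0002  0.0039 -0.1023] -165.29732266993182 [0.0004 0.0035]
-0.09999999999999999 405 [-0.0004  0.0039 -0.0898] -162.36676061303916 [0.0005 0.0034]
-0.07999999999999999 487 [-0.0004  0.004  -0.0697] -163.2113489744062 [0.0005 0.0034]
-0.059999999999999984 607 [-0.0005  0.0041 -0.0495] -163.91009684289395 [0.0005 0.0034]
-0.03999999999999998 747 [-0.0006  0.0042 -0.0295] -163.00589314398167 [0.0005 0.0035]
```

View pics/w3.png

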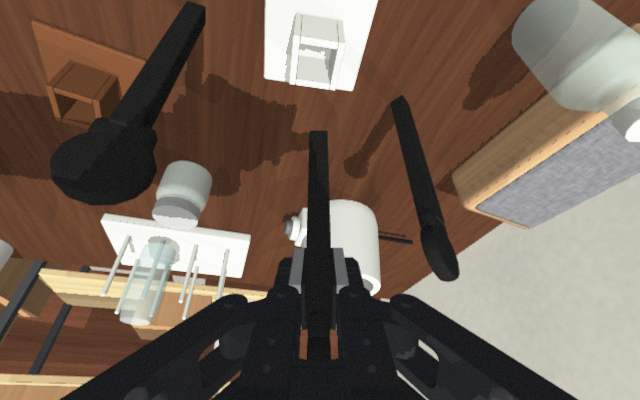

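The spoon hangs vertically in the grip at (318,200), with its tip about 105 mm below the grasp point. The stand at (320,50) is empty, and neither large spoon has moved.

```bash
cat >> h.py <<'E'
# tier frame
_n=np.array([.1935,-.0463,.98]);_x=np.array([0,0,-1.]);_x-=_n*(_x@_n);_x/=np.linalg.norm(_x);_y=np.cross(_n,_x)
_o=np.array([.5496,.1009,.1203])-.0004*_y
# true yaw -12.35, slope .2
_a=np.radians(-12.35);TR=np.c_[[np.cos(.2)*np.cos(_a),np.cos(.2)*np.sin(_a),-np.sin(.2)],[-np.sin(_a),np.cos(_a),0],[np.sin(.2)*np.cos(_a),np.sin(.2)*np.sin(_a),np.cos(.2)]]
def tierpt(x,y,z): return _o+TR@np.array([x,y,z])/1000.
# spoon in tool
_p=np.array([.568,-.1909,.2597]);_R=toolR([.958,.288,.002],[.167,-.548,-.819])
TIP=_R.T@(_p+.003*_R[:,2]+np.array([.0013,-.0018,-.105])-_p)
RREL=_R.T@np.c_[dirv(16.7),dirv(106.7),[0,0,1]]
def spoon_now():
    s=observe();R=s["tool_rot"];return s["tcp_pos"]+R@TIP,R@RREL
def tool_for(tip,Rs):
    R=np.array(Rs)@RREL.T;return np.array(tip)-R@TIP,R
def tier_now():
    t,Rs=spoon_now();return TR.T@(t-_o)*1000,np.degrees(Ro.from_matrix(TR.T@Rs).as_rotvec())
E
python3 - <<'E'
from h import *
print(TIP,np.linalg.norm(TR@[1,0,0]-_x) if 0 else "",tierpt(-105,0,-14))
p,R=tool_for(tierpt(-105,0,70),TR);print(p,R)
plan(p,R,4,vmax=.02)
E
```

```text
[0.0585 0.0005 0.0902]  [0.4463 0.1231 0.1274]
[0.4835 0.1189 0.3152] [[ 0.0647  0.958  -0.2792]
 [ 0.8247 -0.2089 -0.5256]
 [-0.5619 -0.1963 -0.8036]]
[[[0.51,0.02,-0.51],[0.06,0.01,0.04],4],[[0.52,-0.01,-0.51],[0.06,0.0,0.04],4],[[0.51,-0.03,-0.51],[0.06,0.01,0.04],4],[[0.52,-0.06,-0.5],[0.06,0.01,0.04],4],[[0.52,-0.08,-0.5],[0.06,0.0,0.04],4]]
[[[0.51,-0.11,-0.5],[0.06,0.01,0.04],4],[[0.52,-0.13,-0.49],[0.06,0.01,0.04],4],[[0.52,-0.16,-0.48],[0.06,0.0,0.04],4],[[0.51,-0.18,-0.48],[0.06,0.01,0.04],4],[[0.51,-0.21,-0.47],[0.06,0.01,0.04],4]]
[[[0.51,-0.23,-0.46],[0.06,0.0,0.04],4],[[0.5,-0.25,-0.46],[0.06,0.01,0.05],4],[[0.5,-0.28,-0.44],[0.06,0.01,0.04],4],[[0.49,-0.31,-0.43],[0.06,0.0,0.04],4],[[0.49,-0.32,-0.42],[0.06,0.01,0.04],4]]
```

Request:
step_arm:
  steps:
    - [[0.51,0.02,-0.51],[0.06,0.01,0.04],4]
    - [[0.52,-0.01,-0.51],[0.06,0.0,0.04],4]
    - [[0.51,-0.03,-0.51],[0.06,0.01,0.04],4]
    - [[0.52,-0.06,-0.5],[0.06,0.01,0.04],4]
    - [[0.52,-0.08,-0.5],[0.06,0.0,0.04],4]

```text
time: 7.78
tcp_pos: [0.5392, -0.0871, 0.277]
tool_rot: [[-0.14, 0.99, 0.014], [0.814, 0.123, -0.568], [-0.564, -0.068, -0.823]]
wrist_force: [0.0, 0.5, -1.4]
width: 0.133
grip_force: 49.4
```

Request:
step_arm:
  steps:
    - [[0.51,-0.11,-0.5],[0.06,0.01,0.04],4]
    - [[0.52,-0.13,-0.49],[0.06,0.01,0.04],4]
    - [[0.52,-0.16,-0.48],[0.06,0.0,0.04],4]
    - [[0.51,-0.18,-0.48],[0.06,0.01,0.04],4]
    - [[0.51,-0.21,-0.47],[0.06,0.01,0.04],4]

```text
time: 8.4
tcp_pos: [0.5113, 0.0163, 0.2957]
tool_rot: [[-0.039, 0.99, -0.136], [0.829, -0.044, -0.557], [-0.558, -0.135, -0.819]]
wrist_force: [-0.1, -0.7, -0.8]
width: 0.13
grip_force: 49.5
```

Request:
step_arm:
  steps:
    - [[0.51,-0.23,-0.46],[0.06,0.0,0.04],4]
    - [[0.5,-0.25,-0.46],[0.06,0.01,0.05],4]
    - [[0.5,-0.28,-0.44],[0.06,0.01,0.04],4]
    - [[0.49,-0.31,-0.43],[0.06,0.0,0.04],4]
    - [[0.49,-0.32,-0.42],[0.06,0.01,0.04],4]

```text
time: 9.02
tcp_pos: [0.4836, 0.1194, 0.3145]
tool_rot: [[0.066, 0.957, -0.282], [0.824, -0.212, -0.526], [-0.563, -0.198, -0.802]]
wrist_force: [0.3, -0.2, 0.2]
width: 0.127
grip_force: 49.5
```

```bash
python3 - <<'E'
from h import *
print(tier_now(),observe()["wrist_force"])
im,d,c=grab("wrist");W=cloud(d,c);save("w4",im)
L=(W[d>0]-_o0 if 0 else (W[d>0]-tierpt(0,0,0)))@TR*1000
# tip check + groove edges near x=-105
q=L[(abs(L[:,0]+105)<15)&(abs(L[:,1])<12)&(L[:,2]>50)&(L[:,2]<150)]
print("spoon pts",len(q))
for lo in(60,75,90,105):
    k=q[(q[:,2]>lo)&(q[:,2]<lo+15)]
    if len(k)>5: print(lo,len(k),np.percentile(k,[3,97],axis=0))
if len(q): print("lowest",np.percentile(q[:,2],[0,1,3]))
q=L[(L[:,2]<-11)&(L[:,2]>-17)&(abs(L[:,1])<18)]
for lo in range(-130,100,20):
    k=q[(q[:,0]>lo)&(q[:,0]<lo+20)]
    if len(k)>5: print("floor",lo,len(k),np.percentile(k[:,1],[1,99]),np.median(k[:,2]))
k=L[(abs(L[:,2])<5)&(abs(L[:,1])>14)&(abs(L[:,1])<34)&(abs(L[:,0])<125)];print("ledge z",np.median(k[:,2]),len(k))
for s in(-1,1):
    k=L[(L[:,2]>15)&(L[:,2]<20)&(abs(L[:,1]-s*40)<8)&(abs(L[:,0])<120)]
    if len(k)>5: print("wall",s,len(k),np.polyfit(k[:,0],k[:,1],1))
E
```

```text
(array([-105.0743,    0.3852,   69.2375]), array([-0.0593,  0.079 , -0.2085])) [ 0.3178 -0.2259  0.1605]
spoon pts 2153
60 92 [[-109.46      5.7749   69.766 ]
 [ -98.2756    7.5254   74.7222]]
75 298 [[-109.9221    6.0485   75.2754]
 [ -98.5109    7.6476   89.5598]]
90 347 [[-109.7125    6.0278   90.3354]
 [ -98.6201    7.7371  104.6622]]
105 391 [[-109.7052    6.0546  105.7291]
 [ -98.5099    7.9001  119.5063]]
lowest [69.0842 71.2472 73.3475]
floor -130 422 [-13.2332   4.0109] -14.619191594366777
floor -110 476 [-13.3903   3.9905] -14.608427949052757
floor -90 472 [-13.1614   3.6177] -14.478220389411007
floor -70 472 [-13.2426   3.7407] -14.530939134028028
floor -50 467 [-13.0573   3.7501] -14.516108641631659
floor -30 61 [-12.8086   3.7667] -14.624398097823981
floor 30 110 [-12.8093   4.5244] -14.50234569588886
floor 50 489 [-13.1012   4.4441] -14.426139894534098
floor 70 478 [-13.0498   4.2549] -14.368376040263382
floor 90 489 [-13.1058   4.2191] -14.436203248103688
ledge z -0.5540755450316931 9786
wall -1 1414 [  0.0013 -40.2444]
wall 1 2853 [ 0.0017 40.6003]
```

View pics/w4.png

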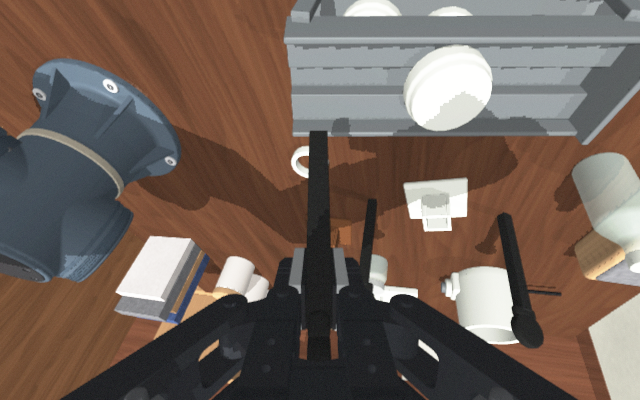

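The spoon hangs over the groove's raised end, with the cap downhill at (448,88). The cloud puts the tip within 1 mm of where I computed it.

```bash
python3 - <<'E'
from h import *
p,R=tool_for(tierpt(-105,0,-12.5),TR);plan(p,R,4,n=10)
E
```

```text
[[[0.15,0.0,0.23],[-0.0,0.0,-0.0],4],[[0.15,0.0,0.22],[-0.0,0.0,-0.0],4],[[0.15,0.01,0.23],[-0.0,0.0,-0.0],4],[[0.15,-0.0,0.23],[-0.0,0.0,-0.0],4],[[0.15,-0.0,0.22],[-0.0,0.0,-0.0],4]]
[[[0.15,0.0,0.23],[-0.01,0.0,-0.0],4],[[0.15,0.0,0.23],[0.0,0.0,-0.0],4],[[0.15,0.0,0.22],[0.0,0.0,-0.0],4],[[0.14,0.0,0.23],[0.0,0.0,-0.0],4],[[0.15,0.0,0.23],[0.0,0.0,-0.0],4]]
```

Request:
step_arm:
  steps:
    - [[0.15,0,0.23],[0,0,0],4]
    - [[0.15,0,0.22],[0,0,0],4]
    - [[0.15,0.01,0.23],[0,0,0],4]
    - [[0.15,0,0.23],[0,0,0],4]
    - [[0.15,0,0.22],[0,0,0],4]

```text
time: 9.7
tcp_pos: [0.4759, 0.1191, 0.2749]
tool_rot: [[0.067, 0.958, -0.281], [0.824, -0.211, -0.525], [-0.562, -0.196, -0.803]]
wrist_force: [0.8, -0.0, -0.7]
width: 0.13
grip_force: 49.5
```

Request:
step_arm:
  steps:
    - [[0.15,0,0.23],[-0.01,0,0],4]
    - [[0.15,0,0.23],[0,0,0],4]
    - [[0.15,0,0.22],[0,0,0],4]
    - [[0.14,0,0.23],[0,0,0],4]
    - [[0.15,0,0.23],[0,0,0],4]

```text
time: 10.32
tcp_pos: [0.468, 0.1196, 0.2348]
tool_rot: [[0.067, 0.959, -0.276], [0.824, -0.209, -0.527], [-0.562, -0.192, -0.804]]
wrist_force: [0.2, -0.8, -0.6]
width: 0.131
grip_force: 49.5
```

Request:
step_arm:
  steps:
    - [[0,0,0],[0,0,0],4]
    - [[0.01,0,0.02],[0,0,0],4]
    - [[0.01,0,0.02],[0,0,0],4]
    - [[0,0,0],[0,0,0],4]
    - [[0,0,0],[0,0,0],4]

```text
time: 10.95
tcp_pos: [0.4678, 0.1195, 0.2342]
tool_rot: [[0.067, 0.959, -0.276], [0.824, -0.209, -0.526], [-0.562, -0.192, -0.804]]
wrist_force: [-0.7, -0.1, -0.5]
width: 0.131
grip_force: 49.5
```

```bash
python3 - <<'E'
from h import *
print(tier_now(),observe()["wrist_force"],observe()["ft_torque"])
E
```

```text
(array([-103.578 ,   -2.7606,  -12.5098]), array([-0.0013, -0.2522,  0.0243])) [-0.6501 -0.1434 -0.5294] [ 0.5401 -0.2931  0.0224]
```

```bash
python3 - <<'E'
from h import *
for i in range(4):
    print(*tier_now(),observe()["tcp_pos"])
    im,d,c=grab("wrist") 
W=cloud(d,c);L=(W[d>0]-tierpt(0,0,0))@TR*1000
for lo in(-6,4,20,40,60):
    k=L[(abs(L[:,0]+104)<14)&(abs(L[:,1])<14)&(L[:,2]>lo)&(L[:,2]<lo+12)]
    if len(k)>5: print(lo,len(k),np.percentile(k,[3,50,97],axis=0)[:,:2].tolist())
p,R=tool_for(tierpt(-104,0,-13.5),TR);plan(p,R,4,n=5)
E
```

```text
[-103.578    -2.7606  -12.5098] [-0.0013 -0.2522  0.0243] [0.4678 0.1195 0.2342]
[-103.588    -2.7296  -12.5071] [-0.0018 -0.2519  0.033 ] [0.4678 0.1195 0.2342]
[-103.609    -2.742   -12.5608] [-0.0059 -0.2485  0.0293] [0.4678 0.1195 0.2341]
[-103.6228   -2.7807  -12.5846] [-0.0086 -0.2446  0.0274] [0.4678 0.1195 0.2341]
-6 492 [[-117.0525407463921, -13.443289882765413], [-103.47342351891666, 3.522255331852846], [-91.16319594957055, 13.730068938101292]]
4 253 [[-108.49993101566211, 2.8633124880454606], [-102.92931472885384, 3.631725895405754], [-97.34067119068706, 4.408734502720216]]
20 301 [[-108.35167908156934, 2.8075399866535204], [-103.01976942441436, 3.7304772861233992], [-97.26177898052086, 4.578332196960178]]
40 376 [[-108.63130923031002, 2.7621280818322815], [-103.15435125084808, 3.7637702715157246], [-97.26874588222628, 4.625205535797969]]
60 482 [[-108.86981117435693, 2.965233044277945], [-103.31495137932957, 3.858176209785648], [-97.5009074021903, 4.797231788605079]]
[[[0.02,0.0,-0.01],[0.0,0.0,-0.0],4],[[0.02,0.0,-0.0],[0.0,0.0,-0.0],4],[[0.02,0.0,-0.01],[0.0,0.0,-0.0],4],[[0.01,0.0,-0.0],[0.01,0.0,-0.0],4],[[0.02,0.0,-0.01],[-0.0,0.0,-0.0],4]]
```

Request:
step_arm:
  steps:
    - [[0.02,0,-0.01],[0,0,0],4]
    - [[0.02,0,0],[0,0,0],4]
    - [[0.02,0,-0.01],[0,0,0],4]
    - [[0.02,0,0],[0,0,0],4]
    - [[0.03,0,0.01],[0,0,0],4]

```text
time: 11.78
tcp_pos: [0.4681, 0.1224, 0.2324]
tool_rot: [[0.067, 0.959, -0.276], [0.824, -0.209, -0.527], [-0.562, -0.192, -0.804]]
wrist_force: [-0.5, 0.2, -0.4]
width: 0.13
grip_force: 49.5
```

Request:
step_arm:
  steps:
    - [[0.01,0,0.02],[0,0,0],4]
    - [[0,0,0],[0,0,0],4]
    - [[0,0,0],[0,0,0],4]
    - [[0,0,0],[0,0,0],4]
    - [[0,0,0],[0,0,0],4]

```text
time: 12.4
tcp_pos: [0.468, 0.1223, 0.2321]
tool_rot: [[0.067, 0.959, -0.275], [0.824, -0.208, -0.527], [-0.562, -0.192, -0.804]]
wrist_force: [1.4, 1.6, 5.4]
width: 0.131
grip_force: 50.2
```

```bash
python3 - <<'E'
from h import *
print(*tier_now(),observe()["wrist_force"])
p,R=tool_for(tierpt(-50,0,-14),TR);plan(p,R,4,n=10)
E
```

```text
[-103.5337    0.0078  -14.6099] [-0.0036 -0.27    0.0352] [1.3523 1.6147 5.4415]
[[[-0.0,0.18,-0.0],[0.0,0.0,-0.0],4],[[-0.0,0.18,-0.0],[0.0,0.0,-0.0],4],[[-0.0,0.18,-0.0],[0.0,0.0,-0.0],4],[[-0.0,0.18,-0.0],[0.0,0.0,-0.0],4],[[-0.0,0.18,-0.0],[0.0,0.0,-0.0],4]]
[[[-0.0,0.18,-0.0],[0.01,0.0,-0.0],4],[[-0.0,0.18,-0.0],[-0.0,0.0,-0.0],4],[[-0.01,0.18,-0.01],[-0.0,0.0,-0.0],4],[[0.0,0.18,0.0],[-0.0,0.0,-0.0],4],[[0.0,0.18,0.0],[-0.0,0.0,-0.0],4]]
```

Request:
step_arm:
  steps:
    - [[0,0.1,-0.01],[0,0,0],4]
    - [[0,0.18,0],[0,0,0],4]
    - [[0,0.18,0],[0,0,0],4]
    - [[0,0.18,0],[0,0,0],4]
    - [[0,0.18,0],[0,0,0],4]

```text
time: 13.02
tcp_pos: [0.492, 0.1172, 0.2272]
tool_rot: [[0.067, 0.959, -0.276], [0.824, -0.209, -0.527], [-0.562, -0.192, -0.804]]
wrist_force: [-2.2, -0.2, 3.4]
width: 0.134
grip_force: 49.9
```

Request:
step_arm:
  steps:
    - [[0,0.18,0],[0,0,0],4]
    - [[0,0.18,0],[0,0,0],4]
    - [[0,0.18,0],[0,0,0],4]
    - [[0,0.18,0],[0,0,0],4]
    - [[0,0.18,0],[0,0,0],4]

```text
time: 13.65
tcp_pos: [0.518, 0.1117, 0.2219]
tool_rot: [[0.067, 0.959, -0.275], [0.824, -0.209, -0.526], [-0.562, -0.192, -0.804]]
wrist_force: [0.9, -0.7, -0.1]
width: 0.131
grip_force: 49.4
```

```bash
python3 - <<'E'
from h import *
print(*tier_now(),observe()["wrist_force"])
p,R=tool_for(tierpt(0,0,-14.4),TR);plan(p,R,4,n=10)
E
```

```text
[-51.4343   0.3255 -14.506 ] [-0.0024 -0.2589  0.0267] [ 0.8744 -0.706  -0.0735]
[[[-0.0,0.17,0.0],[0.0,0.0,-0.0],4],[[-0.0,0.18,0.0],[0.0,0.0,-0.0],4],[[-0.0,0.17,0.0],[0.0,0.0,-0.0],4],[[-0.0,0.17,0.01],[0.0,0.0,-0.0],4],[[-0.0,0.18,-0.0],[0.0,0.0,-0.0],4]]
[[[-0.0,0.17,-0.0],[0.0,0.0,-0.0],4],[[-0.0,0.17,0.0],[0.01,0.0,-0.0],4],[[-0.0,0.17,0.0],[-0.0,0.0,-0.0],4],[[-0.01,0.18,0.0],[-0.0,0.0,-0.0],4],[[0.0,0.17,0.0],[-0.0,0.0,-0.0],4]]
```

Request:
step_arm:
  steps:
    - [[0,0.14,0.01],[0,0,0],4]
    - [[0,0.12,0],[0,0,0],4]
    - [[0,0.12,0],[0,0,0],4]
    - [[0,0.14,0],[0,0,0],4]
    - [[0,0.16,0],[0,0,0],4]

```text
time: 14.28
tcp_pos: [0.5373, 0.1072, 0.2179]
tool_rot: [[0.067, 0.959, -0.276], [0.824, -0.209, -0.527], [-0.562, -0.192, -0.804]]
wrist_force: [0.6, -0.3, -1.0]
width: 0.133
grip_force: 49.4
```

Request:
step_arm:
  steps:
    - [[0,0.16,0],[0,0,0],4]
    - [[0,0.16,0],[0,0,0],4]
    - [[0,0.16,0],[0,0,0],4]
    - [[0,0.16,0],[0,0,0],4]
    - [[0,0.16,0],[0,0,0],4]

```text
time: 14.9
tcp_pos: [0.5603, 0.1022, 0.2133]
tool_rot: [[0.067, 0.959, -0.276], [0.824, -0.209, -0.527], [-0.562, -0.192, -0.804]]
wrist_force: [-0.3, -0.3, -0.8]
width: 0.132
grip_force: 49.4
```

```bash
python3 - <<'E'
from h import *
print(*tier_now(),observe()["wrist_force"])
im,d,c=grab("wrist");W=cloud(d,c);save("w5",im);L=(W[d>0]-tierpt(0,0,0))@TR*1000
q=L[(L[:,2]>21)&(L[:,2]<26)&(abs(L[:,1])<36)&(L[:,0]<110)&(L[:,0]>-10)];print("cap",len(q),cv2.minEnclosingCircle(q[:,:2].astype(np.float32)),np.percentile(q,[1,99],axis=0))
p,R=tool_for(tierpt(45,0,-14.4),TR);plan(p,R,4,n=10)
E
```

```text
[ -7.3104   0.1151 -14.2858] [-0.0104 -0.24    0.0278] [-0.345  -0.2662 -0.7614]
cap 5112 ((25.861244201660156, -1.373586654663086), 36.537681579589844) [[ -5.5416 -30.331   21.2621]
 [ 59.4934  25.0375  24.3806]]
[[[0.0,0.17,0.0],[0.0,0.0,-0.0],4],[[0.0,0.18,0.0],[0.0,0.0,-0.0],4],[[0.0,0.17,0.0],[0.0,0.0,-0.0],4],[[0.0,0.18,0.0],[0.0,0.0,-0.0],4],[[0.0,0.17,0.01],[0.0,0.0,-0.0],4]]
[[[0.0,0.18,-0.0],[0.0,0.0,-0.0],4],[[0.0,0.17,-0.0],[0.01,0.0,-0.0],4],[[0.0,0.17,-0.0],[-0.0,0.0,-0.0],4],[[0.0,0.18,-0.0],[-0.0,0.0,-0.0],4],[[0.0,0.17,-0.0],[-0.0,0.0,-0.0],4]]
```

Request:
step_arm:
  steps:
    - [[0,0.16,0.01],[0,0,0],4]
    - [[0,0.17,0],[0,0,0],4]
    - [[0,0.17,0],[0,0,0],4]
    - [[0,0.17,0],[0,0,0],4]
    - [[0,0.17,0],[0,0,0],4]

```text
time: 15.58
tcp_pos: [0.5844, 0.0968, 0.2082]
tool_rot: [[0.067, 0.959, -0.276], [0.824, -0.209, -0.526], [-0.562, -0.192, -0.804]]
wrist_force: [0.1, 0.2, -1.0]
width: 0.127
grip_force: 49.4
```

Request:
step_arm:
  steps:
    - [[0,0.17,0],[0,0,0],4]
    - [[0,0.17,0],[0,0,0],4]
    - [[0,0.17,0],[0,0,0],4]
    - [[0,0.17,0],[0,0,0],4]
    - [[0,0.15,0],[0,0,0],4]

```text
time: 16.2
tcp_pos: [0.6083, 0.0916, 0.2034]
tool_rot: [[0.067, 0.959, -0.276], [0.824, -0.209, -0.527], [-0.562, -0.192, -0.804]]
wrist_force: [-0.4, 0.4, -0.7]
width: 0.126
grip_force: 49.4
```

Request:
step_arm:
  steps:
    - [[0,0.08,0],[0,0,0],4]
    - [[0,0.06,0],[0,0,0],4]
    - [[0,0.04,0],[0,0,0],4]
    - [[0,0.02,0],[0,0,0],4]
    - [[0,0,0],[0,0,0],4]

```text
time: 16.82
tcp_pos: [0.6137, 0.0904, 0.2024]
tool_rot: [[0.067, 0.959, -0.276], [0.824, -0.209, -0.527], [-0.562, -0.192, -0.804]]
wrist_force: [-0.8, 0.7, 0.1]
width: 0.132
grip_force: 49.4
```

```bash
python3 - <<'E'
from h import *
print(*tier_now(),observe()["wrist_force"])
im,d,c=grab("wrist");W=cloud(d,c);save("w6",im);L=(W[d>0]-tierpt(0,0,0))@TR*1000
q=L[(L[:,2]>21)&(L[:,2]<26)&(abs(L[:,1])<36)&(L[:,0]<123)&(L[:,0]>58)];print("cap",len(q),np.percentile(q,[1,99],axis=0))
E
```

```text
[ 48.4749   0.0458 -14.1322] [-0.0109 -0.2453  0.0311] [-0.8242  0.6904  0.1478]
cap 4909 [[ 59.9842 -32.0996  21.3013]
 [115.0323  23.2586  24.2283]]
```

Request:
step_arm:
  steps:
    - [[0,0.03,0.01],[0,0,0],4]
    - [[0,0.03,0],[0,0,0],4]
    - [[0,0.02,0],[0,0,0],4]
    - [[0,0.01,0],[0,0,0],4]
    - [[0,0,0],[0,0,0],4]

```text
time: 17.5
tcp_pos: [0.6162, 0.0897, 0.2015]
tool_rot: [[0.067, 0.959, -0.276], [0.824, -0.209, -0.527], [-0.562, -0.192, -0.804]]
wrist_force: [-1.0, 1.3, -0.5]
width: 0.132
grip_force: 49.4
```

Request:
step_arm:
  steps:
    - [[0,0.02,0],[0,0,0],4]
    - [[0,0.01,0],[0,0,0],4]
    - [[0,0.01,0],[0,0,0],4]
    - [[0,0,0],[0,0,0],4]
    - [[0,0,0],[0,0,0],4]

```text
time: 18.12
tcp_pos: [0.6174, 0.0894, 0.2014]
tool_rot: [[0.067, 0.959, -0.276], [0.824, -0.209, -0.527], [-0.562, -0.192, -0.804]]
wrist_force: [1.0, -0.7, -0.0]
width: 0.133
grip_force: 49.4
```

```bash
python3 - <<'E'
from h import *
print(*tier_now(),observe()["wrist_force"])
im,d,c=grab("wrist");W=cloud(d,c);L=(W[d>0]-tierpt(0,0,0))@TR*1000
q=L[(L[:,2]>21)&(L[:,2]<26)&(abs(L[:,1])<36)&(L[:,0]<123)&(L[:,0]>58)];print("cap",len(q),np.percentile(q,[1,99],axis=0))
E
```

```text
[ 52.4066  -0.1492 -14.3633] [-0.0108 -0.2474  0.0271] [ 1.0378 -0.6787 -0.0499]
cap 4943 [[ 63.5851 -32.3837  21.3102]
 [118.9817  23.2685  24.2605]]
```

Request:
step_arm:
  steps:
    - [[0,0.01,0],[0,0,0],4]
    - [[0,0.01,0],[0,0,0],4]
    - [[0,0.01,0],[0,0,0],4]
    - [[0,0,0],[0,0,0],4]
    - [[0,0,0],[0,0,0],4]

```text
time: 18.8
tcp_pos: [0.6182, 0.0892, 0.2012]
tool_rot: [[0.067, 0.959, -0.276], [0.824, -0.209, -0.527], [-0.562, -0.192, -0.804]]
wrist_force: [-0.4, 0.9, -1.7]
width: 0.134
grip_force: 49.4
```

```bash
python3 - <<'E'
from h import *
print(*tier_now(),observe()["wrist_force"])
im,d,c=grab("wrist");W=cloud(d,c);L=(W[d>0]-tierpt(0,0,0))@TR*1000;save("w7",im)
q=L[(L[:,2]>21)&(L[:,2]<26)&(abs(L[:,1])<36)&(L[:,0]<123)&(L[:,0]>58)];print("cap",len(q),np.percentile(q,[1,99],axis=0))
E
```

```text
[ 53.2993  -0.1468 -14.3755] [-0.0113 -0.2433  0.0284] [-0.438   0.8567 -1.6779]
cap 4949 [[ 64.1495 -32.2941  21.2726]
 [119.7573  23.1926  24.2469]]
```

View pics/w7.png

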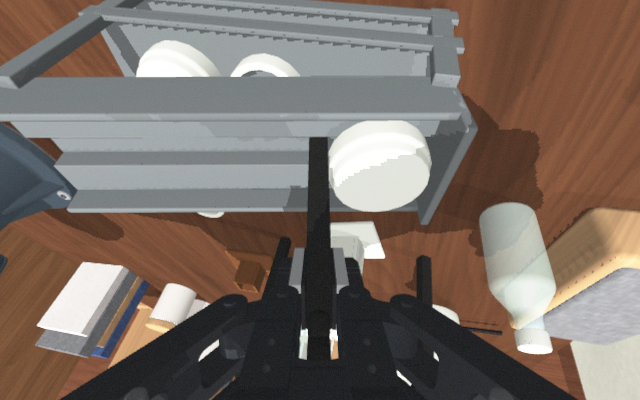

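The cap sits at (380,165), about 1 mm short of the stop at (440,170), and still shows no contact force.

Request:
step_arm:
  steps:
    - [[0,0.02,0],[0,0,0],4]
    - [[0,0.01,0],[0,0,0],4]
    - [[0,0.01,0],[0,0,0],4]
    - [[0,0,0],[0,0,0],4]
    - [[0,0,0],[0,0,0],4]

```text
time: 19.48
tcp_pos: [0.6192, 0.089, 0.201]
tool_rot: [[0.066, 0.959, -0.276], [0.824, -0.209, -0.527], [-0.562, -0.192, -0.804]]
wrist_force: [-1.9, 0.2, 1.5]
width: 0.133
grip_force: 49.5
```

```bash
python3 - <<'E'
from h import *
print(*tier_now(),observe()["wrist_force"])
im,d,c=grab("wrist");W=cloud(d,c);L=(W[d>0]-tierpt(0,0,0))@TR*1000
q=L[(L[:,2]>21)&(L[:,2]<26)&(abs(L[:,1])<36)&(L[:,0]<123)&(L[:,0]>58)];print("cap",len(q),np.percentile(q,[1,99],axis=0),observe()["wrist_force"])
E
```

```text
[ 54.2844  -0.1466 -14.3528] [-0.0133 -0.2229  0.0293] [-1.863   0.1532  1.452 ]
cap 4945 [[ 64.644  -32.3471  21.2944]
 [120.6594  23.3163  24.2398]] [-1.951   0.3833 -0.0857]
```

Request:
step_arm:
  steps:
    - [[0,0.01,0],[0,0,0],4]
    - [[0,0.01,0],[0,0,0],4]
    - [[0,0,0],[0,0,0],4]
    - [[0,0,0],[0,0,0],4]
    - [[0,0,0],[0,0,0],4]

```text
time: 20.15
tcp_pos: [0.6196, 0.0889, 0.2009]
tool_rot: [[0.066, 0.959, -0.276], [0.824, -0.209, -0.527], [-0.562, -0.193, -0.804]]
wrist_force: [-5.1, 1.8, 2.3]
width: 0.131
grip_force: 49.8
```

```bash
python3 - <<'E'
from h import *
print(*tier_now(),observe()["wrist_force"])
im,d,c=grab("wrist");W=cloud(d,c);L=(W[d>0]-tierpt(0,0,0))@TR*1000
q=L[(L[:,2]>21)&(L[:,2]<26)&(abs(L[:,1])<36)&(L[:,0]<123)&(L[:,0]>58)];print("cap",len(q),np.percentile(q,[1,99],axis=0),observe()["wrist_force"])
E
```

```text
[ 54.6661  -0.1925 -14.3391] [-0.017  -0.1975  0.0272] [-5.072   1.7861  2.309 ]
cap 4954 [[ 64.5067 -32.3019  21.2862]
 [120.5334  23.2282  24.2681]] [-5.0292  1.1682  2.6169]
```

Request:
step_arm:
  steps:
    - [[0,-0.08,0],[0,0,0],4]
    - [[-0.17,0,-0.25],[0,0,0],4]
    - [[-0.34,0,-0.49],[0,0,0],4]
    - [[-0.34,0,-0.49],[0,0,0],4]
    - [[-0.34,0,-0.49],[0,0,0],4]

```text
time: 20.82
tcp_pos: [0.6301, 0.0869, 0.264]
tool_rot: [[0.068, 0.959, -0.274], [0.824, -0.209, -0.527], [-0.562, -0.191, -0.805]]
wrist_force: [1.2, -0.2, -1.5]
width: 0.133
grip_force: 49.5
```

Request:
step_arm:
  steps:
    - [[-0.34,0,-0.49],[0,0,0],4]
    - [[-0.34,0,-0.49],[0,0,0],4]
    - [[-0.17,0,-0.25],[0,0,0],4]
    - [[0,0,0],[0,0,0],4]
    - [[0,0,0],[0,0,0],4]

```text
time: 21.45
tcp_pos: [0.6381, 0.0855, 0.3066]
tool_rot: [[0.067, 0.959, -0.275], [0.824, -0.209, -0.527], [-0.562, -0.192, -0.804]]
wrist_force: [-0.0, 0.2, -1.2]
width: 0.131
grip_force: 49.5
```

```bash
python3 - <<'E'
from h import *
print(*tier_now(),observe()["wrist_force"])
im,d,c=grab("top");W=cloud(d,c);L=(W[d>0]-tierpt(0,0,0))@TR*1000
q=L[(L[:,2]>21)&(L[:,2]<26)&(abs(L[:,1])<36)&(L[:,0]<121)&(L[:,0]>45)];print("cap",len(q),cv2.minEnclosingCircle(q[:,:2].astype(np.float32)))
Rs=np.c_[dirv(10),dirv(100),[0,0,1]]
p,R=tool_for([.5686,-.1966,.15],Rs);plan(p,R,4,vmax=.02)
E
```

```text
[52.2134  0.4608 93.005 ] [-0.0085 -0.2622  0.0247] [-0.0253  0.167  -1.1779]
cap 603 ((91.79716491699219, -6.344651222229004), 30.083057403564453)
[[[-0.46,-0.0,0.46],[-0.05,-0.0,-0.03],4],[[-0.46,-0.02,0.45],[-0.05,-0.01,-0.03],4],[[-0.45,-0.04,0.46],[-0.05,-0.01,-0.02],4],[[-0.46,-0.05,0.46],[-0.05,0.0,-0.03],4],[[-0.45,-0.07,0.46],[-0.05,-0.0,-0.03],4]]
[[[-0.45,-0.09,0.46],[-0.05,-0.01,-0.03],4],[[-0.45,-0.11,0.45],[-0.06,-0.01,-0.02],4],[[-0.44,-0.13,0.46],[-0.05,0.0,-0.03],4],[[-0.45,-0.14,0.45],[-0.05,-0.0,-0.03],4],[[-0.44,-0.16,0.44],[-0.05,-0.01,-0.03],4]]
[[[-0.43,-0.18,0.45],[-0.05,-0.0,-0.02],4],[[-0.43,-0.2,0.44],[-0.05,-0.01,-0.03],4],[[-0.43,-0.21,0.44],[-0.05,-0.0,-0.03],4],[[-0.43,-0.23,0.43],[-0.05,-0.01,-0.03],4],[[-0.41,-0.25,0.43],[-0.05,-0.0,-0.03],4]]
```

Request:
step_arm:
  steps:
    - [[-0.46,0,0.46],[-0.05,0,-0.03],4]
    - [[-0.46,-0.02,0.45],[-0.05,-0.01,-0.03],4]
    - [[-0.45,-0.04,0.46],[-0.05,-0.01,-0.02],4]
    - [[-0.46,-0.05,0.46],[-0.05,0,-0.03],4]
    - [[-0.45,-0.07,0.46],[-0.05,0,-0.03],4]

```text
time: 22.12
tcp_pos: [0.6139, -0.0079, 0.2901]
tool_rot: [[-0.005, 0.988, -0.154], [0.829, -0.082, -0.553], [-0.559, -0.13, -0.819]]
wrist_force: [0.1, 1.3, -0.8]
width: 0.13
grip_force: 49.4
```

Request:
step_arm:
  steps:
    - [[-0.45,-0.09,0.46],[-0.05,-0.01,-0.03],4]
    - [[-0.45,-0.11,0.45],[-0.06,-0.01,-0.02],4]
    - [[-0.44,-0.13,0.46],[-0.05,0,-0.03],4]
    - [[-0.45,-0.14,0.45],[-0.05,0,-0.03],4]
    - [[-0.44,-0.16,0.44],[-0.05,-0.01,-0.03],4]

```text
time: 22.75
tcp_pos: [0.5902, -0.1008, 0.274]
tool_rot: [[-0.076, 0.997, -0.024], [0.822, 0.049, -0.568], [-0.565, -0.063, -0.823]]
wrist_force: [0.4, 1.2, -0.4]
width: 0.133
grip_force: 49.4
```

Request:
step_arm:
  steps:
    - [[-0.43,-0.18,0.45],[-0.05,0,-0.02],4]
    - [[-0.43,-0.2,0.44],[-0.05,-0.01,-0.03],4]
    - [[-0.43,-0.21,0.44],[-0.05,0,-0.03],4]
    - [[-0.43,-0.23,0.43],[-0.05,-0.01,-0.03],4]
    - [[-0.41,-0.25,0.43],[-0.05,0,-0.03],4]

```text
time: 23.38
tcp_pos: [0.5662, -0.1934, 0.2572]
tool_rot: [[-0.145, 0.984, 0.101], [0.808, 0.177, -0.562], [-0.571, 0.0, -0.821]]
wrist_force: [-0.9, -0.3, -0.7]
width: 0.128
grip_force: 49.4
```

Request:
step_arm:
  steps:
    - [[0,0,0],[0,0,0],4]
    - [[0,0,0],[0,0,0],4]
    - [[0,0,0],[0,0,0],4]
    - [[0,0,0],[0,0,0],4]
    - [[0,0,0],[0,0,0],4]

```text
time: 24.0
tcp_pos: [0.5673, -0.1926, 0.2574]
tool_rot: [[-0.145, 0.984, 0.101], [0.808, 0.176, -0.562], [-0.571, 0.0, -0.821]]
wrist_force: [0.3, 0.3, -0.3]
width: 0.131
grip_force: 49.4
```

```bash
python3 - <<'E'
from h import *
t,Rs=spoon_now();print(t,Rs)
im,d,c=grab("wrist");W=cloud(d,c);P=W[d>0];save("w8",im)
q=P[(np.linalg.norm(P[:,:2]-t[:2],axis=1)<.02)&(P[:,2]>t[2]-.01)&(P[:,2]<t[2]+.08)]
for lo in(0,.02,.04,.06):
    k=q[(q[:,2]-t[2]>lo)&(q[:,2]-t[2]<lo+.02)];print(lo,len(k),np.percentile(k,[3,50,97],axis=0).tolist())
q=P[(P[:,2]>.051)&(P[:,2]<.058)&(abs(P[:,0]-.567)<.05)&(abs(P[:,1]+.193)<.05)]
print("rim",len(q),cv2.minAreaRect((q[:,:2]*1000).astype(np.float32)))
Rt=np.c_[dirv(10),dirv(100),[0,0,1]]
p,R=tool_for([.5686,-.1966,.011],Rt);plan(p,R,4,n=15)
E
```

```text
[ 0.5684 -0.196   0.15  ] [[ 0.9845 -0.1754  0.0027]
 [ 0.1755  0.9845 -0.002 ]
 [-0.0023  0.0025  1.    ]]
0 387 [[0.5620809316623152, -0.1916154315293797, 0.15093765447667412], [0.567628555017473, -0.1899689147469347, 0.16089500443885757], [0.573238626876732, -0.1885942678045399, 0.1695116979173571]]
0.02 452 [[0.5622413834983816, -0.19146681151293463, 0.17094264147114854], [0.5675454105506466, -0.18993787230804407, 0.18056069250376156], [0.5732956067664182, -0.18875848872256723, 0.1893922624485644]]
0.04 570 [[0.5620942763142587, -0.19158131779172338, 0.19054912940826277], [0.5674717019329565, -0.18990381632914954, 0.20031326088367912], [0.5731230482062009, -0.18856287432869956, 0.20932982644220516]]
0.06 717 [[0.5621156666430976, -0.19143231544376435, 0.2105563385277582], [0.5674949822200867, -0.18984566248655824, 0.22058355751930311], [0.5731846631635993, -0.18847096775132105, 0.22943615051458918]]
rim 1294 ((568.6268310546875, -197.01319885253906), (44.080589294433594, 45.04762268066406), 7.7040181159973145)
[[[0.18,-0.0,0.25],[-0.0,-0.0,0.0],4],[[0.17,-0.0,0.26],[-0.0,-0.0,0.0],4],[[0.18,-0.0,0.25],[-0.0,-0.0,0.0],4],[[0.17,-0.0,0.26],[-0.0,-0.0,0.0],4],[[0.18,-0.0,0.25],[-0.0,-0.0,0.0],4]]
[[[0.18,-0.0,0.25],[-0.0,-0.0,0.0],4],[[0.17,-0.0,0.26],[-0.0,-0.0,0.0],4],[[0.18,-0.0,0.25],[-0.0,-0.0,0.0],4],[[0.17,-0.0,0.26],[-0.0,-0.0,0.0],4],[[0.18,-0.0,0.25],[-0.0,-0.0,0.0],4]]
[[[0.17,-0.0,0.25],[-0.0,-0.0,0.0],4],[[0.18,-0.0,0.26],[-0.0,-0.0,0.0],4],[[0.18,-0.0,0.25],[-0.0,-0.0,0.0],4],[[0.17,-0.0,0.26],[-0.0,-0.0,0.01],4],[[0.18,-0.0,0.25],[-0.0,-0.0,-0.0],4]]
```

Spoon is centred over the socket to within 1 mm; lowering it.

Request:
step_arm:
  steps:
    - [[0.18,0,0.25],[0,0,0],4]
    - [[0.17,0,0.26],[0,0,0],4]
    - [[0.18,0,0.25],[0,0,0],4]
    - [[0.17,0,0.26],[0,0,0],4]
    - [[0.18,0,0.25],[0,0,0],4]

```text
time: 24.68
tcp_pos: [0.567, -0.193, 0.2105]
tool_rot: [[-0.144, 0.984, 0.101], [0.808, 0.176, -0.562], [-0.571, 0.0, -0.821]]
wrist_force: [0.2, -0.8, 0.8]
width: 0.134
grip_force: 49.4
```

Request:
step_arm:
  steps:
    - [[0.18,0,0.25],[0,0,0],4]
    - [[0.17,0,0.26],[0,0,0],4]
    - [[0.18,0,0.25],[0,0,0],4]
    - [[0.17,0,0.26],[0,0,0],4]
    - [[0.18,0,0.25],[0,0,0],4]

```text
time: 25.3
tcp_pos: [0.5671, -0.1931, 0.1643]
tool_rot: [[-0.144, 0.984, 0.101], [0.808, 0.176, -0.562], [-0.571, 0.0, -0.821]]
wrist_force: [-0.4, 0.1, -0.1]
width: 0.13
grip_force: 49.4
```

Request:
step_arm:
  steps:
    - [[0.17,0,0.25],[0,0,0],4]
    - [[0.18,0,0.26],[0,0,0],4]
    - [[0.18,0,0.25],[0,0,0],4]
    - [[0.17,0,0.26],[0,0,0],4]
    - [[0.17,0,0.25],[0,0,0],4]

```text
time: 25.92
tcp_pos: [0.5672, -0.1934, 0.1181]
tool_rot: [[-0.144, 0.984, 0.101], [0.808, 0.176, -0.562], [-0.571, 0.0, -0.821]]
wrist_force: [0.4, -0.1, -0.5]
width: 0.131
grip_force: 49.4
```

```bash
python3 - <<'E'
from h import *
t,Rs=spoon_now();print(t,Rs[:,2],observe()["wrist_force"])
E
```

```text
[ 0.5684 -0.1969  0.0106] [ 0.0024 -0.002   1.    ] [ 0.4351 -0.0959 -0.5384]
```

Request:
step_arm:
  steps:
    - [[0.02,0,0.03],[0,0,0],4]
    - [[0.02,0,0.02],[0,0,0],4]
    - [[0.01,0,0.01],[0,0,0],4]
    - [[0,0,0],[0,0,0],4]
    - [[0,0,0],[0,0,0],4]

```text
time: 26.55
tcp_pos: [0.5673, -0.1932, 0.1166]
tool_rot: [[-0.144, 0.984, 0.101], [0.808, 0.176, -0.562], [-0.571, 0.001, -0.821]]
wrist_force: [0.0, -0.6, -0.6]
width: 0.13
grip_force: 49.4
```

Request:
step_arm:
  steps:
    - [[0.01,0,0.01],[0,0,0],4]
    - [[0.01,0,0.02],[0,0,0],4]
    - [[0,0,0.01],[0,0,0],4]
    - [[0,0,0],[0,0,0],4]
    - [[0,0,0],[0,0,0],4]

```text
time: 27.18
tcp_pos: [0.5675, -0.1935, 0.116]
tool_rot: [[-0.144, 0.984, 0.102], [0.807, 0.176, -0.563], [-0.572, 0.001, -0.82]]
wrist_force: [-2.5, 1.9, 7.6]
width: 0.127
grip_force: 50.7
```

Request:
step_arm:
  steps:
    - [[0,0,-0.01],[0,0,0],14]
    - [[0,0,0],[0,0,0],18]
    - [[0,0,0],[0,0,0],26]
    - [[0,0,0],[0,0,0],45]
    - [[0,0,0],[0,0,0],70]

```text
time: 27.8
tcp_pos: [0.5672, -0.1933, 0.1152]
tool_rot: [[-0.144, 0.984, 0.101], [0.808, 0.176, -0.562], [-0.571, 0.0, -0.821]]
wrist_force: [-1.3, -0.1, -0.5]
width: 0.719
grip_force: 0.0
```

Request:
step_arm:
  steps:
    - [[0,0,0],[0,0,0],80]
    - [[0,0,0],[0,0,0],80]
    - [[0,0,0],[0,0,0],80]
    - [[0,0,0],[0,0,0],80]
    - [[0,0,0],[0,0,0],80]

```text
time: 28.42
tcp_pos: [0.5672, -0.1932, 0.1153]
tool_rot: [[-0.144, 0.984, 0.101], [0.808, 0.176, -0.562], [-0.571, 0.0, -0.821]]
wrist_force: [0.5, 0.1, 0.5]
width: 0.938
grip_force: 0.0
```

```bash
python3 - <<'E'
from h import *
im,d,c=grab("wrist");W=cloud(d,c);P=W[d>0]
q=P[(abs(P[:,0]-.568)<.035)&(abs(P[:,1]+.195)<.035)&(P[:,2]>.06)&(P[:,2]<.18)]
for lo in(.062,.08,.1,.12,.14,.155):
    k=q[(q[:,2]>lo)&(q[:,2]<lo+.018)]
    if len(k): print(lo,len(k),np.percentile(k,[3,50,97],axis=0).tolist())
E
```

```text
0.062 589 [[0.5622591265701765, -0.19259423821807936, 0.06276785715757706], [0.5679148862979606, -0.1909033795502777, 0.07134331512970103], [0.5733482672514281, -0.1896601695956334, 0.07941207949087495]]
0.08 728 [[0.562373979925729, -0.19251140849182427, 0.08069059905652107], [0.5678693807153394, -0.19091121658564203, 0.08948935847856956], [0.5732757992382436, -0.1894878717669406, 0.09754651236537559]]
0.1 938 [[0.5622637312091631, -0.19252085494957807, 0.10063763809105523], [0.5677711388663575, -0.19093140543753329, 0.10953532520186776], [0.5732922997164106, -0.18942414330705737, 0.11755502914255711]]
0.12 1094 [[0.5623140504516371, -0.19360599207104967, 0.12055251910110848], [0.5669902279821482, -0.18978746901680188, 0.1296072597228065], [0.5732230528060531, -0.18420716699864992, 0.13749415888353672]]
0.14 517 [[0.5473757029167837, -0.1857534616577538, 0.14035135209071517], [0.565451171252017, -0.18229717288169928, 0.1443940970727772], [0.5703529467338723, -0.16018100667805915, 0.15122883674332419]]
```

Spoon stands upright on its own; backing out along the tool axis.

Request:
step_arm:
  steps:
    - [[0,0,-0.2],[0,0,0],80]
    - [[0,0,-0.4],[0,0,0],80]
    - [[0,0,-0.5],[0,0,0],80]
    - [[0,0,-0.6],[0,0,0],80]
    - [[0,0,-0.7],[0,0,0],80]

```text
time: 29.1
tcp_pos: [0.5598, -0.1521, 0.1756]
tool_rot: [[-0.144, 0.984, 0.101], [0.808, 0.176, -0.562], [-0.571, 0.001, -0.821]]
wrist_force: [-0.1, -0.4, 0.2]
width: 0.936
grip_force: 0.0
```

Request:
step_arm:
  steps:
    - [[0,0,-0.9],[0,0,0],80]
    - [[0,0,-0.9],[0,0,0],80]
    - [[0,0,-0.9],[0,0,0],80]
    - [[0,0,-0.5],[0,0,0],80]
    - [[0,0,0],[0,0,0],80]

```text
time: 29.72
tcp_pos: [0.5508, -0.0979, 0.2547]
tool_rot: [[-0.144, 0.984, 0.104], [0.808, 0.177, -0.562], [-0.571, 0.003, -0.821]]
wrist_force: [0.7, -0.1, 0.9]
width: 0.935
grip_force: 0.0
```

Request:
step_arm:
  steps:
    - [[0,0,0],[0,0,0],80]
    - [[0,0,0],[0,0,0],80]
    - [[0,0,0],[0,0,0],80]
    - [[0,0,0],[0,0,0],80]
    - [[0,0,0],[0,0,0],80]

```text
time: 30.35
tcp_pos: [0.5502, -0.0989, 0.2531]
tool_rot: [[-0.144, 0.984, 0.101], [0.808, 0.176, -0.562], [-0.571, 0.0, -0.821]]
wrist_force: [0.1, -0.7, 0.3]
width: 0.938
grip_force: 0.0
```

```bash
python3 - <<'E'
from h import *
im,d,c=grab("scene");save("end",im);W=cloud(d,c);P=W[d>0]
q=P[(abs(P[:,0]-.568)<.035)&(abs(P[:,1]+.195)<.035)&(P[:,2]>.06)&(P[:,2]<.18)];print(len(q),q.min(0),q.max(0))
L=(P-tierpt(0,0,0))@TR*1000
q=L[(L[:,2]>21.5)&(L[:,2]<26)&(abs(L[:,1])<36)&(L[:,0]<121.5)&(L[:,0]>40)];print("cap",len(q),cv2.minEnclosingCircle(q[:,:2].astype(np.float32)),np.polyfit(q[:,0],q[:,2],1))
E
```

```text
349 [ 0.5607 -0.2113  0.0603] [ 0.575  -0.1798  0.1708]
cap 1019 ((92.39334869384766, -6.266522407531738), 29.902463912963867) [-0.0004 23.9856]
```

View pics/end.png

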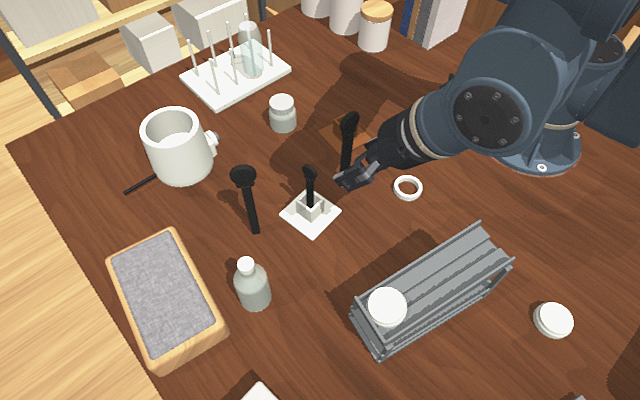

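The cap at (387,306) lies flat against the stop. The spoon at (310,190) stands bowl up in its stand, and the bottle at (253,285) and jar at (282,113) haven't moved. The gripper is clear of everything.

```bash
python3 -c "
from rig import finish_job
print(finish_job())"
```

```text
the job is handed in; nothing more can be done
None
```

The spoon's handle swept the cap down the groove until it lay flat against the stop. The spoon is back in its stand, bowl up and let go; the bottle and jar were not touched, and the job was handed in at about 30 s.

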